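# Put the coffee tools back in their tray

### The arm

A 7-joint arm with a two-finger parallel gripper is mounted at the origin on the work surface. World frame = base frame: x ahead of the robot, y to its left, z up, the work surface at z = 0. Lengths are in mm, angles in rad, forces in N, time in s.
With the tool pointing down it reaches from about 425 to 925 mm from the base axis. Payload 6.8 kg.
Tool frame: the origin (TCP) lies at the very end of the fingers, on their centre line; the grasp point (between the pads) lies 19 mm behind it; z points along the fingers, y is the line along which they close (so a half turn about z gives the same grasp; the last joint's range is limited). The gripper opens to 88 mm and grips with 3 to 60 N. Pads are 20 mm wide; open, the fingers measure 115 mm over their backs; the gripper's body (75 mm by 178 mm) begins 61 mm behind the grasp point.
Start: joints at [-1.258, 0.477, 0.022, 1.555, -0.011, 1.109, -0.083], TCP at [275.73, 616.134, 222.664] pointing down, gripper open.
Joint ranges: [-2.96, 2.96], [-0.34, 2.1], [-1.41, 1.46], [0.24, 2.44], [-1.37, 4.51], [0.17, 1.92], [-2.96, 2.96]. Speed limits (rad/s): [2.39, 2.39, 3.14, 3.14, 3.14, 3.14, 3.14].

### API

Orientations are given as a unit quaternion [w, x, y, z].
In Python, from cell import sense, snapshot, calibration, workorder gives the robot as it stands. The module is installed in compiled form; this text tells all that it offers.
- The arm moves only by the tool drive_tool, never from a script. Its argument "series" is a list of rows, each an object with "grip": the opening, from -1 (shut) to 1 (fully open); "translation": the shift along the tool's x, y, z in m, a list of three; "roll": the turn about the tool's z in degrees. In form: [{"grip": grip, "translation": [dx, dy, dz], "roll": roll}, ...]. A call has 1 to 5 rows; each row shifts and turns the commanded pose from where the row before left it, along the tool's axes as they then stand; what a row does not reach is not made up. A row lasts 1/12 s, in which the tool goes at most 41.7 mm and 7.16 degrees, less where a joint would pass 70% of its speed; a pose out of reach is approached as far as the arm can. A call with a gripper value outside its range is refused whole. The fingers move at their own pace and stop on an object; the grip force is fixed at half the most. Time passes only in rows, so rows that do not move let the fingers close. It gives the time, the measured TCP pose, the force, the opening and the grip force at its end, in the units of the state.
- sense(): the state, without advancing time (a new reading comes with each control period).
- snapshot(name): name is "scene" or "top" or "wrist"; returns (picture, depth): 480x640x3 uint8, red, green, blue; 480x640 float32, mm along the optical axis (not along the pixel's ray), 0 where there is no reading.
- calibration(name): a dict with "K" (3x3 intrinsics, pixels), "rvec" (rotation vector, rad) and "tvec" (3), from world to camera coordinates, as OpenCV has them. Camera axes: x right, y down, z forward; pixel columns grow to the right and rows downward; lengths in mm; the calibration is good to about 2 mm. A picture is of the moment at which its call begins: read the wrist's pose just before it. calibration takes no time and is no camera call; for the wrist camera it gives the pose at the moment of the call.
- workorder.close_job(): hands the job in; it is judged then, once.
The state is a dict: "t": time; "q": joint angles; "qvel": joint speeds; "effort": joint torques, N m; "tool_pos": TCP position; "ee_rot": TCP orientation; "wrist_force": force on the tool from outside, world axes, zero at the start; "wrist_torque": the same for the moment, N m; "gripper_width": opening from 0.0 (shut) to 1.0 (fully open); "gripper_force": force on a finger pad.
Only numpy, scipy, OpenCV 4.12 (cv2) and the standard library are available. Lean on these libraries where they do the work, as an engineer would, in place of code of your own. Each camera call takes 0.05 s, during which the arm holds its last target. There are 200 camera calls.

### The job

Tidy the coffee corner: put the round-based tamper in the smaller round holder of the wooden tray, the handle-less steel cup in the larger round holder, the square tin in the square holder and the scoop lengthways in the oblong holder (its handle may point either way). Each must stand upright, flat on the floor of its holder. Leave the square-based biscuit stamp and the steel jug with the handle where they are.

Things in the scene. Friction and masses are not known exactly. Their poses are not given: they have to be found in the camera images.
- tamper: Coffee tamper standing upright: round steel base disc 50 mm across and 14 mm thick, narrow neck, dark wooden knob on top, 78 mm tall overall; the knob is 29 to 32 mm thick from 48 to 74 mm above the underside (thickest at 62 mm): grip it there. Origin: centre of the underside, z up. About 0.3 kg.
- cup: Plain steel dosing cup, open at the top, straight round wall, NO handle: 64 mm outside diameter, 60 mm tall, standing upright. Origin: centre of the underside, z up. About 0.15 kg.
- tin: Square closed metal tin with a darker lid, 50 x 50 mm, 70 mm tall, standing upright. Origin: centre of the underside; x and y are square to its sides, z up. About 0.2 kg.
- scoop: Steel coffee scoop standing on its bowl: round open bowl 42 mm across, 40 mm tall, with a low flat handle 12 mm wide; 86 mm long overall, along x. Origin: middle of that length, level with the underside; the bowl's centre lies 22 mm from it to -x, the handle (3 to 9 mm above the underside) ends 43 mm to +x. z up. About 0.07 kg.
- stamp: Look-alike, to be left alone: biscuit stamp with the same dark wooden knob as the tamper but a SQUARE steel base 48 x 48 mm, 16 mm thick; 78 mm tall. Origin: centre of the underside, z up.
- jug: Look-alike, to be left alone: small steel milk jug, 62 mm diameter and 60 mm tall like the cup, but with a loop handle reaching 54 mm from the axis to its +y and a small lip at -y. Origin: centre of the underside, z up.
- nest_small: Holder for the tamper: the smaller round one, 66 mm inside, 73 mm outside diameter. Grey, fixed in a wooden tray (240 x 210 mm, rim 18 mm above the worktop) with the other holders, 2 by 2, 114 mm apart in x, 98 mm in y. Floor 4 mm above its origin, 10 mm above the worktop; rim 8 mm above its floor. Origin: centre of underside; x, y along the tray's sides, z up.
- nest_large: Holder for the cup: the larger round one, 81 mm inside, 88 mm outside diameter. Grey, fixed in a wooden tray (240 x 210 mm, rim 18 mm above the worktop) with the other holders, 2 by 2, 114 mm apart in x, 98 mm in y. Floor 4 mm above its origin, 10 mm above the worktop; rim 8 mm above its floor. Origin: centre of underside; x, y along the tray's sides, z up.
- nest_square: Holder for the tin: the square one, 66 x 66 mm inside, 74 x 74 mm outside. Grey, fixed in a wooden tray (240 x 210 mm, rim 18 mm above the worktop) with the other holders, 2 by 2, 114 mm apart in x, 98 mm in y. Floor 4 mm above its origin, 10 mm above the worktop; rim 8 mm above its floor. Origin: centre of underside; x, y along the tray's sides, z up.
- nest_oblong: Holder for the scoop: the oblong one, inside 102 mm along its x and 58 mm along its y (outside 110 x 66 mm). Grey, fixed in a wooden tray (240 x 210 mm, rim 18 mm above the worktop) with the other holders, 2 by 2, 114 mm apart in x, 98 mm in y. Floor 4 mm above its origin, 10 mm above the worktop; rim 8 mm above its floor. Origin: centre of underside; x, y along the tray's sides, z up.
Mind the look-alikes: they are no part of the job. Leave any red look-alike of the tin alone.

How it is judged:
By the outcome, as a careful person would: the job done as asked, in the order asked, and still so for the second after the job is handed in, with the robot touching nothing.
It also fails if it takes over 128 s, if anything falls off the work surface, if the arm or the gripper's body presses on something with over 40 N, if the wrist force passes 120 N, or if a joint passes its speed limit or range.

## Working session

There is one attempt and no reset: what is moved stays moved. The work goes in short steps, Python scripts to look and compute and a tool call to move; the robot and the scene stay as the last step left them, time stands still between calls to the robot, and variables do not carry over. Pictures are saved under pics/ and viewed, at most 14 in all, crops included, and the job is handed in when it is done.

Besides the shell and the picture viewer there is one more tool, called after "Request:" as name([rows], argument=value, ...), one row to a line, values as JSON. drive_tool: Moves the arm, as the interface text tells. Its arguments: {"type":"object","properties":{"series":{"type":"array"}},"required":["series"]}

```bash
mkdir -p pics; cat > h.py <<'E'
import numpy as np, cv2
from cell import sense, snapshot, calibration, workorder
def cal(n):
    c=calibration(n); R=cv2.Rodrigues(np.array(c["rvec"],float))[0]
    return np.array(c["K"],float),R,np.array(c["tvec"],float).ravel()
def ray(n,uv,z,c=None):
    K,R,t=c or cal(n); uv=np.atleast_2d(np.array(uv,float))
    d=np.c_[uv,np.ones(len(uv))]@np.linalg.inv(K).T@R
    o=-R.T@t
    return o+d*((z-o[2])/d[:,2])[:,None]
def cloud(n,depth,c=None):
    K,R,t=c or cal(n); v,u=np.mgrid[:480,:640]
    p=np.stack([(u-K[0,2])/K[0,0]*depth,(v-K[1,2])/K[1,1]*depth,depth],-1)
    return (p-t)@R
E
python3 - <<'E'
from h import *
s=sense(); print({k:np.round(v,3) for k,v in s.items()})
for n in("scene","top"):
    p,d=snapshot(n); np.savez(f"{n}0.npz",p=p,d=d); cv2.imwrite(f"pics/{n}0.png",p[:,:,::-1])
    K,R,t=cal(n); print(n,K[0,0],-R.T@t,R[2], (d>0).mean())
E
```

```text
{'t': np.float64(0.0), 'q': array([-1.258,  0.478,  0.022,  1.556, -0.012,  1.109, -0.083]), 'qvel': array([-0.002, -0.001, -0.   ,  0.   , -0.001, -0.   , -0.001]), 'effort': array([ 0.0000e+00, -5.8286e+01,  1.5350e+00, -2.7262e+01, -5.4000e-02,
        1.7000e-02,  0.0000e+00]), 'tool_pos': array([275.489, 615.576, 221.682]), 'ee_rot': array([-0.   ,  0.209,  0.978, -0.001]), 'wrist_force': array([-0.21 , -1.063, -0.583]), 'wrist_torque': array([-0.033, -0.01 , -0.006]), 'gripper_force': np.float64(0.0), 'gripper_width': np.float64(0.998)}
scene 514.5438847143122 [941.20332408 669.05383339 738.37065296] [-0.40710547 -0.64302388 -0.64867975] 0.995869140625
top 597.4207306450312 [ 413.41998776   -9.32957133 1210.36480046] [ 0.11277821 -0.00797719 -0.99358816] 0.99583984375
```

View pics/top0.png

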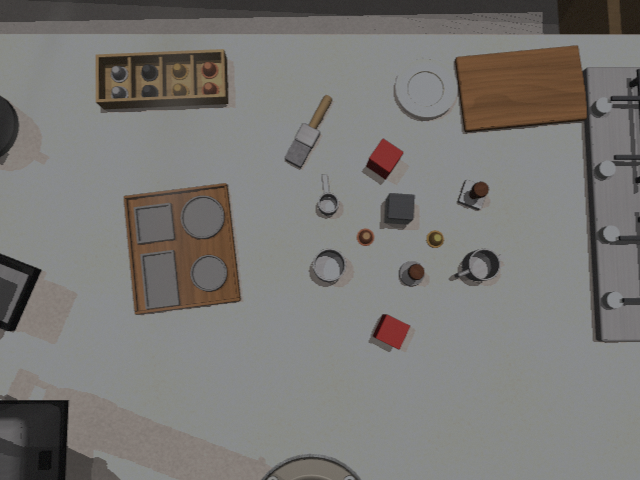

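View pics/scene0.png

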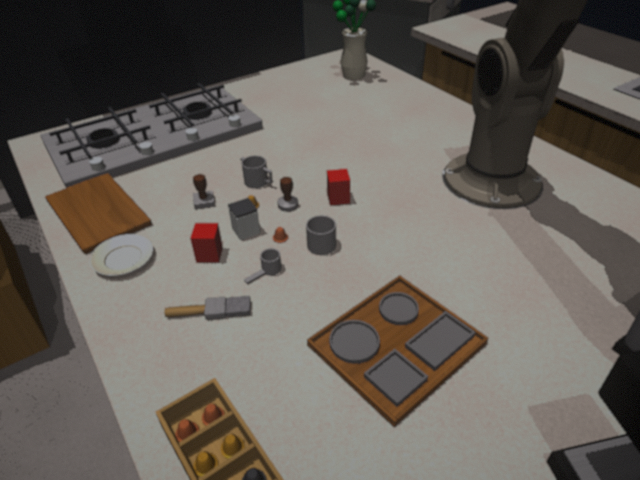

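The top view shows these objects:
- **Knobs:** the one at (413,272) has a round base, so it is the tamper. The one at (476,192) has a square base, so it is the stamp.
- **Steel vessels:** the one at (328,267) has no handle, so it is the cup. The one at (481,266) has a handle, so it is the jug.
- **Tins:** the dark-lidded one at (400,208) is the tin. The red ones at (385,160) and (392,331) are look-alikes.
- **Scoop:** bowl at (328,205), handle pointing up the image.
- **Holders:** small round (210,273), large round (203,217), square (155,223), oblong (160,279).

Next I'll measure positions and confirm the choices in one enlarged crop.

```bash
python3 - <<'E'
from h import *
z=np.load("top0.npz"); p,d=z["p"],z["d"]; c=cal("top"); X=cloud("top",d,c); Z=X[...,2]
cr=p[165:305,300:510]; cv2.imwrite("pics/crop1.png",cv2.resize(cr,None,fx=3.8,fy=3.8,interpolation=cv2.INTER_CUBIC)[:,:,::-1])
print("table z",np.median(Z[330:400,200:260]))
def fitc(P):
    A=np.c_[2*P,np.ones(len(P))]; s=np.linalg.lstsq(A,(P**2).sum(1),rcond=None)[0]; return s[:2],np.sqrt(s[2]+s[:2]@s[:2])
def win(u0,u1,v0,v1,lo,hi):
    m=np.zeros(Z.shape,bool); m[v0:v1,u0:u1]=1; return m&(Z>lo)&(Z<hi)
for n,w in dict(tamper=(398,430,258,292,45,90),tamperbase=(395,425,258,292,8,20),stamp=(455,495,175,212,45,90),cup=(308,350,245,290,54,70),jug=(445,502,245,290,54,70),tin=(380,420,188,230,62,80),scoopbowl=(312,345,190,220,33,48),handle=(315,335,170,194,1.5,20),pod1=(355,376,226,248,6,60),pod2=(425,446,228,250,6,60)).items():
    m=win(*w); P=X[m]; q=P[:,:2].astype(np.float32)
    if len(q)<5: print(n,len(q)); continue
    ec,er=cv2.minEnclosingCircle(q); r=cv2.minAreaRect(q)
    print(n,len(q),"mean",P.mean(0).round(1),"zmax",P[:,2].max().round(1),"enc",np.round(ec,1),round(er,1),"rect",np.round(r[0],1),np.round(r[1],1),round(r[2],1))
# holders: grey inside tray
hsv=cv2.cvtColor(p,cv2.COLOR_RGB2HSV); m=np.zeros(Z.shape,np.uint8); m[185:314,125:242]=1
g=((hsv[...,1]<50)&(m>0)).astype(np.uint8)
for ct in cv2.findContours(g,cv2.RETR_EXTERNAL,cv2.CHAIN_APPROX_NONE)[0]:
    if cv2.contourArea(ct)<600: continue
    u,v=ct[:,0].mean(0)
    q=ray("top",ct[:,0],18,c)[:,:2].astype(np.float32); r=cv2.minAreaRect(q); ec,er=cv2.minEnclosingCircle(q)
    print("holder",u.round(),v.round(),"enc",np.round(ec,1),round(er,1),"rect",np.round(r[0],1),np.round(r[1],1),round(r[2],1),"z",Z[int(v),int(u)].round(1))
w=((Z>12)&(Z<24)&(m>0)); 
t=X[w][:,:2].astype(np.float32); print("tray",cv2.minAreaRect(t))
E
```

```text
table z -0.5272979309879036
tamper 218 mean [ 475.1 -201.5   72.8] zmax 80.8 enc [ 475.6 -202.7] 15.6 rect [ 475.6 -202.3] [29.6 29.1] 87.9
tamperbase 245 mean [ 473.3 -196.2   15.4] zmax 20.0 enc [ 475.8 -203. ] 24.8 rect [ 475.2 -201.4] [48.6 45.4] 19.3
stamp 228 mean [ 633.7 -328.7   71.9] zmax 80.2 enc [ 634.7 -330.9] 15.6 rect [ 634.8 -330.5] [28.6 28.2] 88.9
cup 157 mean [491.  -37.2  59.4] zmax 65.9 enc [490.3 -36.9] 31.8 rect [490.9 -37.7] [61.8 62.2] 89.9
jug 199 mean [ 491.4 -337.8   58.7] zmax 65.9 enc [ 488.5 -328.8] 45.0 rect [ 491.9 -330.5] [74.2 60.7] 76.4
tin 668 mean [ 601.7 -175.7   69.4] zmax 76.5 enc [ 602.2 -176.2] 33.6 rect [ 602.2 -176. ] [50.6 50.7] 85.6
scoopbowl 106 mean [614.3 -35.7  39.1] zmax 44.4 enc [615.1 -35. ] 21.4 rect [614.6 -35.6] [40.1 40. ] 45.4
handle 199 mean [664.2 -29.1   5.7] zmax 14.1 enc [663.2 -28.5] 30.4 rect [664.3 -28.6] [39.2 48.8] 89.7
pod1 141 mean [ 549.1 -110.5   19.4] zmax 31.1 enc [ 552.1 -110.5] 16.1 rect [ 550.5 -111.3] [25.1 30.7] 1.4
pod2 145 mean [ 544.4 -251.4   19.3] zmax 31.1 enc [ 544.8 -251.9] 16.2 rect [ 544.6 -251.1] [27.4 26.7] 8.7
holder 208.0 273.0 enc [476.9 203.8] 36.6 rect [477.3 204.4] [71.8 69.7] 89.9 z 7.9
holder 160.0 279.0 enc [464.7 299.7] 63.2 rect [464.  300.4] [111.2  67.6] 7.3 z 10.8
holder 154.0 223.0 enc [576.9 314.8] 52.4 rect [576.8 314.9] [75.5 75.6] 7.2 z 8.5
holder 202.0 217.0 enc [589.4 218.8] 44.4 rect [589.  219.5] [86.6 85.4] 89.9 z 9.6
holder 218.0 271.0 enc [524.5 232.2] 158.7 rect [525.9 232.2] [189.5 257.3] 89.8 z 13.9
tray ((528.0745849609375, 259.4115295410156), (240.83204650878906, 211.0708770751953), 7.301015853881836)
```

View pics/crop1.png

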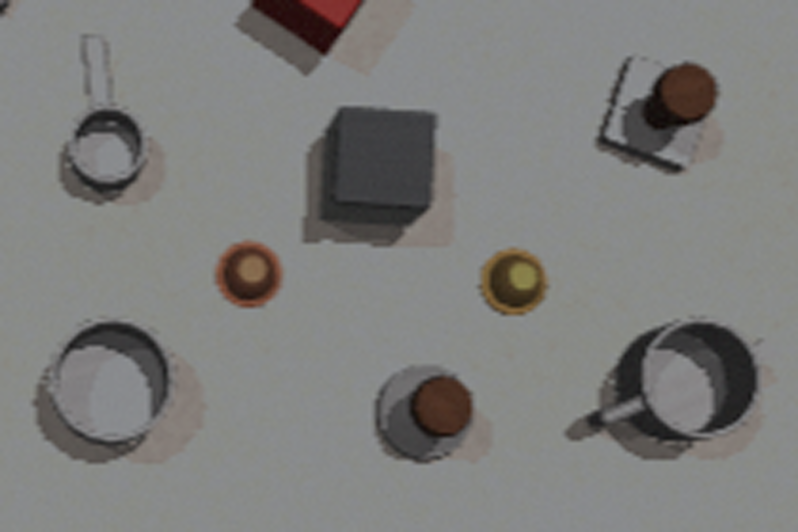

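The crop confirms the choices. The tamper's base at (423,412) is round and the stamp's at (650,115) is square. The cup at (110,385) has no handle and the jug at (698,380) has one. The tin at (378,160) is grey with a dark lid. I'll turn the tool square to the world axes first.

Request:
drive_tool([
  {"grip":1,"translation":[0,0,0],"roll":-6},
  {"grip":1,"translation":[0,0,0],"roll":-6},
  {"grip":1,"translation":[0,0,0],"roll":-6},
  {"grip":1,"translation":[0,0,0],"roll":-6.1},
  {"grip":1,"translation":[0,0,0],"roll":0},
])

```text
t: 0.52
tool_pos: [275.7, 615.7, 222.1]
ee_rot: [-0.0, -0.002, 1.0, -0.0]
wrist_force: [-0.1, 0.2, -0.7]
gripper_width: 1.003
gripper_force: 0.0
```

```bash
python3 - <<'E'
from h import *
s=sense(); print(s["tool_pos"],s["q"].round(2) if hasattr(s["q"],'round') else s["q"],s["ee_rot"])
print("handle end",ray("top",[(324.5,174.7),(327.2,193)],8))
print("red tins",ray("top",[(385,155),(394,332)],70))
z=np.load("top0.npz"); p,d=z["p"],z["d"]; c=cal("top"); X=cloud("top",d,c)
# scoop handle by colour vs. table
g=cv2.cvtColor(p,cv2.COLOR_RGB2GRAY).astype(int)[172:194,316:336]; 
print(g[::2])
E
```

```text
[275.72342698 615.74209618 222.11919934] [-1.19  0.48 -0.07  1.55  0.04  1.11  0.3 ] [-2.57798259e-04 -1.71341828e-03  9.99998394e-01 -4.57785070e-04]
handle end [[677.53185388 -28.53350505   8.        ]
 [639.45730076 -33.91231242   8.        ]]
red tins [[ 702.971205   -145.85478909   70.        ]
 [ 361.21720075 -157.73141254   70.        ]]
[[136 136 138 138 138 138 138 139 138 135 137 136 137 138 139 139 136 136
  138 136]
 [138 138 139 139 137 118 106 115 119 125 126 131 137 138 138 139 138 136
  138 138]
 [137 137 138 138 138 117 112 135 138 139 131 114 122 138 138 136 137 138
  139 137]
 [139 138 137 139 137 112 109 137 136 137 139 115 113 137 138 137 137 138
  137 137]
 [138 137 137 138 137 113 103 131 138 137 139 122 121 138 137 136 136 139
  139 138]
 [137 137 139 140 139 138 114 112 136 138 138 123 123 135 135 139 138 137
  136 137]
 [137 137 139 139 137 138 118 117 138 139 138 133 127 128 136 137 140 139
  138 138]
 [139 138 139 138 138 138 114 111 139 139 139 136 114 112 137 138 138 138
  138 136]
 [138 138 138 137 137 135 109 101 133 139 138 136 120 119 137 139 137 139
  138 136]
 [138 137 138 137 136 137 133 125 128 137 138 139 117 118 137 133 136 138
  139 138]
 [138 139 138 139 138 138 137 124 125 124 116 128 123 108 116 134 135 137
  137 137]]
```

Request:
drive_tool([
  {"grip":1,"translation":[-0.02,-0.03,0],"roll":0},
  {"grip":1,"translation":[-0.02,-0.03,0],"roll":0},
  {"grip":1,"translation":[-0.02,-0.03,0],"roll":0},
  {"grip":1,"translation":[-0.02,-0.03,0],"roll":0},
  {"grip":1,"translation":[-0.02,-0.03,0],"roll":0},
])

```text
t: 0.93
tool_pos: [376.3, 464.4, 222.4]
ee_rot: [-0.0, 0.002, 1.0, -0.0]
wrist_force: [0.3, -0.3, 0.8]
gripper_width: 1.002
gripper_force: 0.0
```

Request:
drive_tool([
  {"grip":1,"translation":[-0.02,-0.03,0],"roll":0},
  {"grip":1,"translation":[-0.02,-0.03,0],"roll":0},
  {"grip":1,"translation":[-0.02,-0.03,0],"roll":0},
  {"grip":1,"translation":[-0.02,-0.03,0],"roll":0},
  {"grip":1,"translation":[-0.02,-0.03,0],"roll":0},
])

```text
t: 1.35
tool_pos: [476.3, 314.4, 222.6]
ee_rot: [-0.0, 0.002, 1.0, 0.0]
wrist_force: [-0.3, 0.8, -0.5]
gripper_width: 1.004
gripper_force: 0.0
```

Request:
drive_tool([
  {"grip":1,"translation":[0,-0.03,0],"roll":0},
  {"grip":1,"translation":[0,-0.03,0],"roll":0},
  {"grip":1,"translation":[0,-0.03,0],"roll":0},
  {"grip":1,"translation":[0,-0.03,0],"roll":0},
  {"grip":1,"translation":[0,-0.03,0],"roll":0},
])

```text
t: 1.77
tool_pos: [475.3, 164.6, 222.5]
ee_rot: [-0.0, 0.002, 1.0, 0.0]
wrist_force: [0.8, -0.3, 0.5]
gripper_width: 1.0
gripper_force: 0.0
```

Request:
drive_tool([
  {"grip":1,"translation":[0,-0.03,0],"roll":0},
  {"grip":1,"translation":[0,-0.03,0],"roll":0},
  {"grip":1,"translation":[0,-0.03,0],"roll":0},
  {"grip":1,"translation":[0,-0.03,0],"roll":0},
  {"grip":1,"translation":[0,-0.03,0],"roll":0},
])

```text
t: 2.18
tool_pos: [475.2, 14.7, 222.6]
ee_rot: [-0.0, 0.002, 1.0, 0.0]
wrist_force: [-0.1, 0.6, 0.8]
gripper_width: 1.002
gripper_force: 0.0
```

Request:
drive_tool([
  {"grip":1,"translation":[0,-0.03,0],"roll":0},
  {"grip":1,"translation":[0,-0.03,0],"roll":0},
  {"grip":1,"translation":[0,-0.03,0],"roll":0},
  {"grip":1,"translation":[0,-0.03,0],"roll":0},
  {"grip":1,"translation":[0,0,0],"roll":0},
])

```text
t: 2.6
tool_pos: [474.8, -110.1, 222.9]
ee_rot: [0.0, 0.006, 1.0, -0.001]
wrist_force: [-0.5, -0.0, 0.7]
gripper_width: 1.004
gripper_force: 0.0
```

Request:
drive_tool([
  {"grip":1,"translation":[0,-0.023,0],"roll":0},
  {"grip":1,"translation":[0,-0.023,0],"roll":0},
  {"grip":1,"translation":[0,-0.023,0.02],"roll":0},
  {"grip":1,"translation":[0,-0.023,0.02],"roll":0},
  {"grip":1,"translation":[0,0,0.02],"roll":0},
])

```text
t: 3.02
tool_pos: [475.3, -200.4, 162.5]
ee_rot: [0.001, 0.004, 1.0, -0.001]
wrist_force: [-0.1, -0.1, 0.3]
gripper_width: 1.003
gripper_force: 0.0
```

```bash
python3 - <<'E'
from h import *
c=cal("wrist"); p,d=snapshot("wrist"); np.savez("w1.npz",p=p,d=d); X=cloud("wrist",d,c); print(sense()["tool_pos"],-c[1].T@c[2])
hsv=cv2.cvtColor(p,cv2.COLOR_RGB2HSV)
m=(np.hypot(X[...,0]-475.3,X[...,1]+202.3)<60)&(X[...,2]>50)&(X[...,2]<85)&(d>0)
q=X[m]; print(len(q),q.mean(0) if len(q) else 0,cv2.minAreaRect(q[:,:2].astype(np.float32)) if len(q) else 0)
cv2.imwrite("pics/w1.png",p[:,:,::-1])
E
```

```text
[ 473.07955802 -197.20063869  158.51981622] [ 393.67979307 -200.70883958  324.48209749]
1895 [ 470.86956651 -204.49202596   73.40776138] ((472.7698974609375, -204.73153686523438), (29.989763259887695, 29.522348403930664), 48.50736999511719)
```

View pics/w1.png

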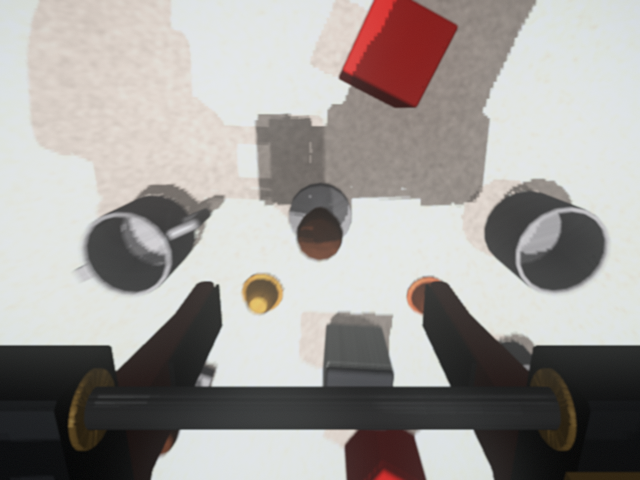

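The wrist view shows the tamper knob at (320,233), centred between the fingers, with a round base. The jug is to the left and the cup to the right. I'll let the arm settle and then descend.

Request:
drive_tool([
  {"grip":1,"translation":[0,-0.002,0.02],"roll":0},
  {"grip":1,"translation":[0,0,0.02],"roll":0},
  {"grip":1,"translation":[0,0,0.02],"roll":0},
  {"grip":1,"translation":[0,0,0.02],"roll":0},
  {"grip":1,"translation":[0,0,0.02],"roll":0},
])

```text
t: 3.48
tool_pos: [476.1, -196.7, 62.2]
ee_rot: [0.0, 0.001, 1.0, 0.0]
wrist_force: [0.9, -0.1, -0.7]
gripper_width: 1.002
gripper_force: 0.0
```

Request:
drive_tool([
  {"grip":1,"translation":[0,0,0.014],"roll":0},
  {"grip":1,"translation":[0,0,0],"roll":0},
  {"grip":1,"translation":[0,0,0],"roll":0},
])

```text
t: 3.73
tool_pos: [475.5, -197.0, 48.6]
ee_rot: [-0.001, 0.0, 1.0, 0.0]
wrist_force: [0.7, -0.8, 0.1]
gripper_width: 1.003
gripper_force: 0.0
```

Request:
drive_tool([
  {"grip":1,"translation":[0.001,-0.006,0.005],"roll":0},
  {"grip":1,"translation":[0,0,0],"roll":0},
  {"grip":-1,"translation":[0,0,0],"roll":0},
  {"grip":-1,"translation":[0,0,0],"roll":0},
  {"grip":-1,"translation":[0,0,0],"roll":0},
])

```text
t: 4.15
tool_pos: [474.9, -204.0, 44.2]
ee_rot: [0.0, 0.0, 1.0, -0.0]
wrist_force: [0.1, 0.1, -0.0]
gripper_width: 0.809
gripper_force: 0.0
```

Request:
drive_tool([
  {"grip":-1,"translation":[0,0,0],"roll":0},
  {"grip":-1,"translation":[0,0,0],"roll":0},
  {"grip":-1,"translation":[0,0,0],"roll":0},
  {"grip":-1,"translation":[0,0,0],"roll":0},
  {"grip":-1,"translation":[0,0,0],"roll":0},
])

```text
t: 4.57
tool_pos: [474.6, -203.9, 43.6]
ee_rot: [-0.0, 0.0, 1.0, 0.0]
wrist_force: [1.0, -1.6, -0.3]
gripper_width: 0.433
gripper_force: 0.0
```

Request:
drive_tool([
  {"grip":-1,"translation":[0,0,0],"roll":0},
  {"grip":-1,"translation":[0,0,0],"roll":0},
  {"grip":-1,"translation":[0,0,0],"roll":0},
])

```text
t: 4.82
tool_pos: [474.6, -203.7, 43.6]
ee_rot: [-0.0, 0.0, 1.0, 0.0]
wrist_force: [-0.5, 1.0, -0.4]
gripper_width: 0.35
gripper_force: 30.0
```

Request:
drive_tool([
  {"grip":-1,"translation":[0,0,-0.01],"roll":0},
  {"grip":-1,"translation":[0,0,-0.025],"roll":0},
  {"grip":-1,"translation":[0,0,-0.025],"roll":0},
  {"grip":-1,"translation":[0,0,-0.025],"roll":0},
  {"grip":-1,"translation":[0,0,-0.025],"roll":0},
])

```text
t: 5.23
tool_pos: [473.9, -204.0, 155.1]
ee_rot: [-0.0, 0.0, 1.0, -0.0]
wrist_force: [0.2, -0.3, -2.2]
gripper_width: 0.343
gripper_force: 30.0
```

Request:
drive_tool([
  {"grip":-1,"translation":[-0.001,0.02,0],"roll":0},
  {"grip":-1,"translation":[-0.001,0.03,0],"roll":0},
  {"grip":-1,"translation":[-0.001,0.03,0],"roll":0},
  {"grip":-1,"translation":[0,0.03,0],"roll":0},
  {"grip":-1,"translation":[0,0.03,0],"roll":0},
])

```text
t: 5.65
tool_pos: [477.1, -62.9, 154.2]
ee_rot: [0.0, 0.0, 1.0, -0.0]
wrist_force: [0.6, 0.4, -2.6]
gripper_width: 0.344
gripper_force: 30.0
```

Request:
drive_tool([
  {"grip":-1,"translation":[0,0.03,0],"roll":0},
  {"grip":-1,"translation":[0,0.03,0],"roll":0},
  {"grip":-1,"translation":[0,0.03,0],"roll":0},
  {"grip":-1,"translation":[0,0.03,0],"roll":0},
  {"grip":-1,"translation":[0,0.03,0],"roll":0},
])

```text
t: 6.07
tool_pos: [477.2, 87.2, 154.2]
ee_rot: [0.0, 0.0, 1.0, -0.0]
wrist_force: [1.4, -0.7, -2.3]
gripper_width: 0.346
gripper_force: 30.0
```

Request:
drive_tool([
  {"grip":-1,"translation":[0,0.03,0],"roll":0},
  {"grip":-1,"translation":[0,0.03,0],"roll":0},
  {"grip":-1,"translation":[0,0.03,0],"roll":0},
  {"grip":-1,"translation":[0,0.02,0],"roll":0},
  {"grip":-1,"translation":[0,0,0],"roll":0},
])

```text
t: 6.48
tool_pos: [477.0, 201.4, 154.1]
ee_rot: [0.0, -0.003, 1.0, 0.001]
wrist_force: [0.1, -0.8, -2.5]
gripper_width: 0.348
gripper_force: 30.0
```

Request:
drive_tool([
  {"grip":-1,"translation":[0,0,0],"roll":0},
  {"grip":-1,"translation":[0,0,0],"roll":0},
  {"grip":-1,"translation":[0,0,0],"roll":0},
])

```text
t: 6.73
tool_pos: [477.6, 194.4, 153.7]
ee_rot: [-0.0, 0.001, 1.0, -0.0]
wrist_force: [0.4, -1.1, -2.5]
gripper_width: 0.345
gripper_force: 30.0
```

Request:
drive_tool([
  {"grip":-1,"translation":[0,0.009,0.01],"roll":0},
  {"grip":-1,"translation":[0,0,0.025],"roll":0},
  {"grip":-1,"translation":[0,0,0.025],"roll":0},
  {"grip":-1,"translation":[0,0,0.015],"roll":0},
  {"grip":-1,"translation":[0,0,0],"roll":0},
])

```text
t: 7.15
tool_pos: [475.3, 203.8, 75.2]
ee_rot: [-0.003, 0.0, 1.0, -0.002]
wrist_force: [-1.8, -0.6, -1.7]
gripper_width: 0.349
gripper_force: 30.0
```

Request:
drive_tool([
  {"grip":-1,"translation":[0,0,0],"roll":0},
  {"grip":-1,"translation":[0,0,0],"roll":0},
  {"grip":-1,"translation":[0,0,0],"roll":0},
])

```text
t: 7.4
tool_pos: [478.6, 205.4, 79.7]
ee_rot: [0.001, 0.0, 1.0, 0.001]
wrist_force: [-0.2, 0.5, -1.7]
gripper_width: 0.346
gripper_force: 30.0
```

```bash
python3 - <<'E'
from h import *
print(sense()["tool_pos"])
p,d=snapshot("scene"); cv2.imwrite("pics/s1.png",cv2.resize(p[250:430,290:500],None,fx=3,fy=3)[:,:,::-1])
E
```

```text
[478.5680748  205.44087865  79.72326137]
```

View pics/s1.png

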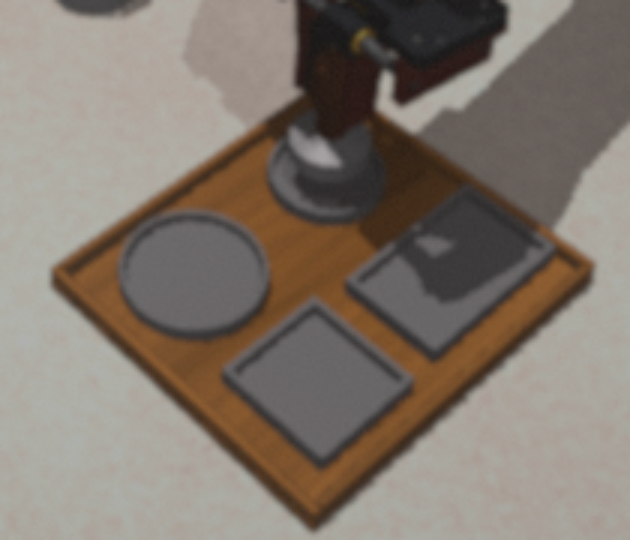

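The crop shows the tamper base at (325,150), hovering over the small round holder at (325,180).

Request:
drive_tool([
  {"grip":-1,"translation":[0,-0.001,0.008],"roll":0},
  {"grip":-1,"translation":[0,0,0.008],"roll":0},
  {"grip":-1,"translation":[0,0,0.005],"roll":0},
  {"grip":-1,"translation":[0,0,0.002],"roll":0},
  {"grip":-1,"translation":[0,0,0],"roll":0},
])

```text
t: 7.87
tool_pos: [477.1, 203.8, 54.8]
ee_rot: [-0.001, 0.0, 1.0, -0.0]
wrist_force: [0.1, -0.5, -2.7]
gripper_width: 0.346
gripper_force: 30.0
```

Request:
drive_tool([
  {"grip":-1,"translation":[0,0,0],"roll":0},
  {"grip":-1,"translation":[0,0,0],"roll":0},
  {"grip":-1,"translation":[0,0,0],"roll":0},
])

```text
t: 8.12
tool_pos: [477.9, 204.2, 55.9]
ee_rot: [0.0, 0.0, 1.0, 0.0]
wrist_force: [-0.6, -0.3, -1.6]
gripper_width: 0.345
gripper_force: 30.0
```

Request:
drive_tool([
  {"grip":-1,"translation":[0,0,0.002],"roll":0},
  {"grip":-1,"translation":[0,0,0],"roll":0},
  {"grip":-1,"translation":[0,0,0],"roll":0},
  {"grip":-1,"translation":[0,0,0],"roll":0},
])

```text
t: 8.45
tool_pos: [477.6, 204.1, 53.7]
ee_rot: [-0.0, 0.0, 1.0, 0.0]
wrist_force: [-0.1, -0.2, -2.7]
gripper_width: 0.345
gripper_force: 30.0
```

Request:
drive_tool([
  {"grip":-1,"translation":[0,0,0.001],"roll":0},
  {"grip":-1,"translation":[0,0,0],"roll":0},
  {"grip":-1,"translation":[0,0,0],"roll":0},
])

```text
t: 8.7
tool_pos: [478.1, 204.4, 53.5]
ee_rot: [0.0, 0.0, 1.0, 0.0]
wrist_force: [-1.3, -0.6, 6.5]
gripper_width: 0.345
gripper_force: 30.0
```

Request:
drive_tool([
  {"grip":0.3,"translation":[0,0,0],"roll":0},
  {"grip":0.3,"translation":[0,0,0],"roll":0},
  {"grip":0.3,"translation":[0,0,0],"roll":0},
  {"grip":0.3,"translation":[0,0,0],"roll":0},
  {"grip":0.3,"translation":[0,0,0],"roll":0},
])

```text
t: 9.12
tool_pos: [477.7, 204.1, 52.6]
ee_rot: [-0.0, 0.0, 1.0, -0.0]
wrist_force: [-0.4, -0.1, -0.1]
gripper_width: 0.642
gripper_force: 0.0
```

Request:
drive_tool([
  {"grip":0.3,"translation":[0,0,-0.01],"roll":0},
  {"grip":0.3,"translation":[0,0,-0.02],"roll":0},
  {"grip":0.3,"translation":[0,0,-0.03],"roll":0},
  {"grip":0.3,"translation":[0,0,-0.03],"roll":0},
  {"grip":0.3,"translation":[0,0,-0.03],"roll":0},
])

```text
t: 9.53
tool_pos: [477.4, 203.8, 174.5]
ee_rot: [-0.0, 0.0, 1.0, -0.0]
wrist_force: [0.8, 0.4, 0.1]
gripper_width: 0.646
gripper_force: 0.0
```

Request:
drive_tool([
  {"grip":1,"translation":[-0.003,-0.025,0],"roll":0},
  {"grip":1,"translation":[-0.005,-0.035,0],"roll":0},
  {"grip":1,"translation":[-0.005,-0.035,0],"roll":0},
  {"grip":1,"translation":[0,-0.035,0],"roll":0},
  {"grip":1,"translation":[0,-0.035,0],"roll":0},
])

```text
t: 9.95
tool_pos: [490.7, 37.5, 173.5]
ee_rot: [0.001, 0.0, 1.0, 0.0]
wrist_force: [1.1, -1.3, -0.3]
gripper_width: 0.979
gripper_force: 0.0
```

Request:
drive_tool([
  {"grip":1,"translation":[0,-0.035,0],"roll":0},
  {"grip":1,"translation":[0,-0.025,0],"roll":0},
  {"grip":1,"translation":[0,-0.016,0.02],"roll":0},
  {"grip":1,"translation":[0,0,0.03],"roll":0},
  {"grip":1,"translation":[0,0,0.02],"roll":0},
])

```text
t: 10.37
tool_pos: [490.3, -38.4, 102.1]
ee_rot: [0.0, 0.002, 1.0, -0.0]
wrist_force: [0.1, -1.0, -1.0]
gripper_width: 0.999
gripper_force: 0.0
```

Request:
drive_tool([
  {"grip":1,"translation":[0,0,0],"roll":0},
  {"grip":1,"translation":[0,0,0],"roll":0},
  {"grip":1,"translation":[0,0,0],"roll":0},
])

```text
t: 10.62
tool_pos: [491.4, -36.7, 103.9]
ee_rot: [0.001, -0.0, 1.0, 0.0]
wrist_force: [-0.2, 0.8, 0.2]
gripper_width: 0.997
gripper_force: 0.0
```

```bash
python3 - <<'E'
from h import *
c=cal("wrist"); p,d=snapshot("wrist"); X=cloud("wrist",d,c); print(sense()["tool_pos"])
m=(np.hypot(X[...,0]-491,X[...,1]+37)<42)&(X[...,2]>54)&(X[...,2]<66)&(d>0)
q=X[m]; print(len(q),q.mean(0),cv2.minEnclosingCircle(q[:,:2].astype(np.float32)))
E
```

```text
[491.73700332 -36.67996344 104.16936783]
2582 [489.35202848 -38.19679527  59.03319945] ((488.6176452636719, -37.900611877441406), 32.186180114746094)
```

Request:
drive_tool([
  {"grip":1,"translation":[0.002,-0.001,0.015],"roll":0},
  {"grip":1,"translation":[0,0,0.02],"roll":0},
  {"grip":1,"translation":[0,0,0.02],"roll":0},
  {"grip":1,"translation":[0,0,0.015],"roll":0},
  {"grip":1,"translation":[0,0,0.01],"roll":0},
])

```text
t: 11.08
tool_pos: [489.2, -37.5, 22.7]
ee_rot: [0.001, -0.0, 1.0, 0.0]
wrist_force: [0.3, 0.4, -0.1]
gripper_width: 0.996
gripper_force: 0.0
```

Request:
drive_tool([
  {"grip":1,"translation":[0,0,0],"roll":0},
  {"grip":1,"translation":[0,0,0],"roll":0},
  {"grip":-1,"translation":[0,0,0],"roll":0},
  {"grip":-1,"translation":[0,0,0],"roll":0},
  {"grip":-1,"translation":[0,0,0],"roll":0},
])

```text
t: 11.5
tool_pos: [489.3, -37.8, 23.5]
ee_rot: [0.001, 0.0, 1.0, 0.0]
wrist_force: [-0.4, -0.6, -0.6]
gripper_width: 0.808
gripper_force: 0.0
```

Request:
drive_tool([
  {"grip":-1,"translation":[0,0,0],"roll":0},
  {"grip":-1,"translation":[0,0,0],"roll":0},
  {"grip":-1,"translation":[0,0,0],"roll":0},
  {"grip":-1,"translation":[0,0,0],"roll":0},
  {"grip":-1,"translation":[0,0,0],"roll":0},
])

```text
t: 11.92
tool_pos: [489.0, -37.7, 23.2]
ee_rot: [0.0, 0.0, 1.0, 0.0]
wrist_force: [-0.8, 1.2, 7.3]
gripper_width: 0.71
gripper_force: 29.9
```

Request:
drive_tool([
  {"grip":-1,"translation":[0,0,-0.01],"roll":0},
  {"grip":-1,"translation":[0,0,-0.025],"roll":0},
  {"grip":-1,"translation":[0,0,-0.025],"roll":0},
  {"grip":-1,"translation":[0,0,-0.025],"roll":0},
  {"grip":-1,"translation":[0,0,-0.025],"roll":0},
])

```text
t: 12.33
tool_pos: [487.9, -38.2, 134.0]
ee_rot: [-0.0, 0.0, 1.0, -0.0]
wrist_force: [0.9, 0.1, -1.6]
gripper_width: 0.709
gripper_force: 29.9
```

Request:
drive_tool([
  {"grip":-1,"translation":[-0.01,0.02,0],"roll":0},
  {"grip":-1,"translation":[-0.012,0.03,0],"roll":0},
  {"grip":-1,"translation":[-0.012,0.03,0],"roll":0},
  {"grip":-1,"translation":[-0.012,0.03,0],"roll":0},
  {"grip":-1,"translation":[-0.012,0.03,0],"roll":0},
])

```text
t: 12.75
tool_pos: [546.6, 103.2, 133.1]
ee_rot: [-0.0, 0.0, 1.0, -0.0]
wrist_force: [0.4, -0.9, -1.4]
gripper_width: 0.71
gripper_force: 29.9
```

Request:
drive_tool([
  {"grip":-1,"translation":[-0.012,0.03,0],"roll":0},
  {"grip":-1,"translation":[-0.012,0.03,0],"roll":0},
  {"grip":-1,"translation":[-0.01,0.03,0],"roll":0},
  {"grip":-1,"translation":[-0.006,0.02,0],"roll":0},
  {"grip":-1,"translation":[-0.003,0.006,0],"roll":0},
])

```text
t: 13.17
tool_pos: [589.4, 223.0, 132.7]
ee_rot: [-0.0, -0.002, 1.0, 0.001]
wrist_force: [-0.7, 1.2, -1.7]
gripper_width: 0.71
gripper_force: 29.9
```

Request:
drive_tool([
  {"grip":-1,"translation":[0,0,0],"roll":0},
  {"grip":-1,"translation":[0,0,0],"roll":0},
  {"grip":-1,"translation":[0,0,0],"roll":0},
  {"grip":-1,"translation":[0,0,0],"roll":0},
])

```text
t: 13.5
tool_pos: [589.5, 215.7, 132.8]
ee_rot: [-0.0, 0.001, 1.0, -0.0]
wrist_force: [-1.2, -0.2, -2.5]
gripper_width: 0.712
gripper_force: 29.9
```

Request:
drive_tool([
  {"grip":-1,"translation":[0,0.003,0.015],"roll":0},
  {"grip":-1,"translation":[0,0,0.025],"roll":0},
  {"grip":-1,"translation":[0,0,0.025],"roll":0},
  {"grip":-1,"translation":[0,0,0.015],"roll":0},
  {"grip":-1,"translation":[0,0,0],"roll":0},
])

```text
t: 13.92
tool_pos: [587.1, 218.7, 49.4]
ee_rot: [-0.003, 0.001, 1.0, -0.002]
wrist_force: [-1.1, -0.5, -1.7]
gripper_width: 0.707
gripper_force: 29.9
```

Request:
drive_tool([
  {"grip":-1,"translation":[0,0,0],"roll":0},
  {"grip":-1,"translation":[0,0,0],"roll":0},
  {"grip":-1,"translation":[0,0,0],"roll":0},
  {"grip":-1,"translation":[0,0,0],"roll":0},
])

```text
t: 14.25
tool_pos: [590.6, 221.3, 54.1]
ee_rot: [0.001, 0.0, 1.0, 0.001]
wrist_force: [-0.3, -1.0, -1.9]
gripper_width: 0.712
gripper_force: 29.9
```

Request:
drive_tool([
  {"grip":-1,"translation":[0,-0.003,0.008],"roll":0},
  {"grip":-1,"translation":[0,0,0.007],"roll":0},
  {"grip":-1,"translation":[0,0,0.003],"roll":0},
  {"grip":-1,"translation":[0,0,0],"roll":0},
  {"grip":-1,"translation":[0,0,0],"roll":0},
])

```text
t: 14.67
tool_pos: [589.4, 218.0, 34.2]
ee_rot: [-0.0, 0.0, 1.0, -0.0]
wrist_force: [0.3, -0.2, -1.5]
gripper_width: 0.709
gripper_force: 29.9
```

Request:
drive_tool([
  {"grip":-1,"translation":[0,0,0.001],"roll":0},
  {"grip":-1,"translation":[0,0,0],"roll":0},
  {"grip":-1,"translation":[0,0,0],"roll":0},
])

```text
t: 14.92
tool_pos: [589.6, 218.2, 33.6]
ee_rot: [-0.0, 0.0, 1.0, 0.0]
wrist_force: [-1.5, 0.6, -1.5]
gripper_width: 0.714
gripper_force: 29.9
```

Request:
drive_tool([
  {"grip":-1,"translation":[0,0,0.001],"roll":0},
  {"grip":-1,"translation":[0,0,0],"roll":0},
  {"grip":-1,"translation":[0,0,0],"roll":0},
])

```text
t: 15.17
tool_pos: [589.8, 218.2, 33.2]
ee_rot: [0.0, 0.0, 1.0, 0.0]
wrist_force: [-2.5, -0.7, 4.6]
gripper_width: 0.707
gripper_force: 30.0
```

Request:
drive_tool([
  {"grip":1,"translation":[0,0,0],"roll":0},
  {"grip":1,"translation":[0,0,0],"roll":0},
  {"grip":1,"translation":[0,0,0],"roll":0},
  {"grip":1,"translation":[0,0,0],"roll":0},
  {"grip":1,"translation":[0,0,0],"roll":0},
])

```text
t: 15.58
tool_pos: [589.7, 218.1, 32.5]
ee_rot: [-0.0, 0.0, 1.0, -0.0]
wrist_force: [-0.3, -0.4, -0.1]
gripper_width: 0.997
gripper_force: 0.0
```

Request:
drive_tool([
  {"grip":1,"translation":[0,0,-0.01],"roll":0},
  {"grip":1,"translation":[0,0,-0.02],"roll":0},
  {"grip":1,"translation":[0,0,-0.03],"roll":0},
  {"grip":1,"translation":[0,0,-0.03],"roll":0},
  {"grip":1,"translation":[0,0,-0.04],"roll":0},
])

```text
t: 16.0
tool_pos: [588.3, 217.5, 162.9]
ee_rot: [-0.001, 0.0, 1.0, -0.001]
wrist_force: [-0.0, -0.4, -1.2]
gripper_width: 1.0
gripper_force: 0.0
```

Request:
drive_tool([
  {"grip":1,"translation":[-0.003,-0.024,0],"roll":0},
  {"grip":1,"translation":[-0.005,-0.035,0],"roll":0},
  {"grip":1,"translation":[-0.005,-0.035,0],"roll":0},
  {"grip":1,"translation":[0,-0.035,0],"roll":0},
  {"grip":1,"translation":[0,-0.035,0],"roll":0},
])

```text
t: 16.42
tool_pos: [602.8, 52.4, 163.6]
ee_rot: [0.001, 0.0, 1.0, 0.0]
wrist_force: [0.6, -0.8, 0.1]
gripper_width: 1.002
gripper_force: 0.0
```

Request:
drive_tool([
  {"grip":1,"translation":[0,-0.035,0],"roll":0},
  {"grip":1,"translation":[0,-0.035,0],"roll":0},
  {"grip":1,"translation":[0,-0.035,0],"roll":0},
  {"grip":1,"translation":[0,-0.035,0],"roll":0},
  {"grip":1,"translation":[0,-0.035,0],"roll":0},
])

```text
t: 16.83
tool_pos: [602.4, -122.6, 163.6]
ee_rot: [0.0, 0.0, 1.0, 0.0]
wrist_force: [-0.4, -0.0, -0.5]
gripper_width: 1.002
gripper_force: 0.0
```

Request:
drive_tool([
  {"grip":1,"translation":[0,-0.035,0],"roll":0},
  {"grip":1,"translation":[0,-0.02,0],"roll":0},
  {"grip":1,"translation":[0,0,0],"roll":4.4},
  {"grip":1,"translation":[0,0,0.02],"roll":0},
  {"grip":1,"translation":[0,0,0.02],"roll":0},
])

```text
t: 17.25
tool_pos: [603.7, -177.1, 124.1]
ee_rot: [0.002, 0.039, 0.999, -0.0]
wrist_force: [0.4, -0.4, -1.4]
gripper_width: 1.0
gripper_force: 0.0
```

Request:
drive_tool([
  {"grip":1,"translation":[0,0,0],"roll":0},
  {"grip":1,"translation":[0,0,0],"roll":0},
  {"grip":1,"translation":[0,0,0],"roll":0},
])

```text
t: 17.5
tool_pos: [603.1, -176.1, 123.9]
ee_rot: [0.001, 0.038, 0.999, -0.0]
wrist_force: [-0.6, -0.7, -0.3]
gripper_width: 0.999
gripper_force: 0.0
```

```bash
python3 - <<'E'
from h import *
c=cal("wrist"); p,d=snapshot("wrist"); X=cloud("wrist",d,c); print(sense()["tool_pos"])
m=(np.hypot(X[...,0]-602,X[...,1]+176)<45)&(X[...,2]>64)&(X[...,2]<76)&(d>0)
q=X[m]; print(len(q),q.mean(0),cv2.minAreaRect(q[:,:2].astype(np.float32)))
p,d=snapshot("top"); X=cloud("top",d); Z=X[...,2]
for n,(x,y,lo,hi) in dict(tamper=(478,204,70,95),cup=(590,218,64,76)).items():
    m=(np.hypot(X[...,0]-x,X[...,1]-y)<45)&(Z>lo)&(Z<hi); q=X[m]; print(n,len(q),q.mean(0),cv2.minEnclosingCircle(q[:,:2].astype(np.float32)))
E
```

```text
[ 603.37684154 -176.14598378  124.13530336]
7568 [ 598.65029277 -177.20431447   69.9575632 ] ((600.02783203125, -177.38694763183594), (50.216800689697266, 49.873355865478516), 85.56346893310547)
tamper 219 [478.3180607  202.23857824  83.7903986 ] ((478.83819580078125, 203.9911346435547), 15.471104621887207)
cup 186 [591.1374849  217.16240622  69.19235394] ((590.8711547851562, 217.60874938964844), 31.98124122619629)
```

Request:
drive_tool([
  {"grip":1,"translation":[0.002,-0.001,0.015],"roll":0},
  {"grip":1,"translation":[0,0,0.025],"roll":0},
  {"grip":1,"translation":[0,0,0.025],"roll":0},
  {"grip":1,"translation":[0,0,0.02],"roll":0},
  {"grip":1,"translation":[0,0,0.012],"roll":0},
])

```text
t: 18.02
tool_pos: [600.1, -176.4, 24.5]
ee_rot: [-0.001, 0.038, 0.999, 0.0]
wrist_force: [-0.9, 0.1, 0.5]
gripper_width: 1.001
gripper_force: 0.0
```

Request:
drive_tool([
  {"grip":1,"translation":[0,0,0],"roll":0},
  {"grip":1,"translation":[0,0,0],"roll":0},
  {"grip":-1,"translation":[0,0,0],"roll":0},
  {"grip":-1,"translation":[0,0,0],"roll":0},
  {"grip":-1,"translation":[0,0,0],"roll":0},
])

```text
t: 18.43
tool_pos: [601.5, -177.0, 27.0]
ee_rot: [0.001, 0.039, 0.999, -0.0]
wrist_force: [-0.6, -0.1, 1.2]
gripper_width: 0.809
gripper_force: 0.0
```

Request:
drive_tool([
  {"grip":-1,"translation":[0,0,0],"roll":0},
  {"grip":-1,"translation":[0,0,0],"roll":0},
  {"grip":-1,"translation":[0,0,0],"roll":0},
  {"grip":-1,"translation":[0,0,0],"roll":0},
  {"grip":-1,"translation":[0,0,0],"roll":0},
])

```text
t: 18.85
tool_pos: [600.7, -176.6, 25.9]
ee_rot: [0.0, 0.038, 0.999, 0.0]
wrist_force: [-1.5, 1.5, 2.9]
gripper_width: 0.567
gripper_force: 30.0
```

Request:
drive_tool([
  {"grip":-1,"translation":[0,0,0],"roll":0},
  {"grip":-1,"translation":[0,0,0],"roll":0},
  {"grip":-1,"translation":[0,0,0],"roll":0},
])

```text
t: 19.1
tool_pos: [600.7, -176.6, 25.9]
ee_rot: [0.0, 0.038, 0.999, 0.0]
wrist_force: [-1.2, 2.0, 5.5]
gripper_width: 0.569
gripper_force: 30.0
```

Request:
drive_tool([
  {"grip":-1,"translation":[0,0,-0.01],"roll":0},
  {"grip":-1,"translation":[0,0,-0.03],"roll":0},
  {"grip":-1,"translation":[0,0,-0.03],"roll":0},
  {"grip":-1,"translation":[0,0,-0.03],"roll":0},
  {"grip":-1,"translation":[0,0,-0.02],"roll":0},
])

```text
t: 19.52
tool_pos: [601.0, -177.5, 148.5]
ee_rot: [0.001, 0.039, 0.999, -0.0]
wrist_force: [0.4, -0.8, -1.8]
gripper_width: 0.563
gripper_force: 30.0
```

Request:
drive_tool([
  {"grip":-1,"translation":[0,0,0],"roll":-4.4},
  {"grip":-1,"translation":[0.001,0.02,0],"roll":0},
  {"grip":-1,"translation":[0.002,0.03,0],"roll":0},
  {"grip":-1,"translation":[0.002,0.03,0],"roll":0},
  {"grip":-1,"translation":[0.002,0.03,0],"roll":0},
])

```text
t: 19.93
tool_pos: [592.9, -66.2, 145.7]
ee_rot: [-0.0, 0.001, 1.0, -0.0]
wrist_force: [-0.0, -0.6, -1.2]
gripper_width: 0.564
gripper_force: 30.0
```

Request:
drive_tool([
  {"grip":-1,"translation":[0.002,0.03,0],"roll":0},
  {"grip":-1,"translation":[0.002,0.03,0],"roll":0},
  {"grip":-1,"translation":[0.002,0.03,0],"roll":0},
  {"grip":-1,"translation":[0.002,0.03,0],"roll":0},
  {"grip":-1,"translation":[0.002,0.03,0],"roll":0},
])

```text
t: 20.35
tool_pos: [582.9, 84.2, 145.7]
ee_rot: [-0.0, 0.0, 1.0, -0.0]
wrist_force: [1.2, 0.9, -2.8]
gripper_width: 0.567
gripper_force: 30.0
```

Request:
drive_tool([
  {"grip":-1,"translation":[0.001,0.03,0],"roll":0},
  {"grip":-1,"translation":[0.001,0.03,0],"roll":0},
  {"grip":-1,"translation":[0.001,0.03,0],"roll":0},
  {"grip":-1,"translation":[0.001,0.03,0],"roll":0},
  {"grip":-1,"translation":[0.001,0.03,0],"roll":0},
])

```text
t: 20.77
tool_pos: [578.1, 234.2, 145.6]
ee_rot: [-0.0, 0.0, 1.0, -0.0]
wrist_force: [1.4, -1.4, -1.0]
gripper_width: 0.569
gripper_force: 30.0
```

Request:
drive_tool([
  {"grip":-1,"translation":[0.001,0.03,0],"roll":0},
  {"grip":-1,"translation":[0,0.03,0],"roll":0},
  {"grip":-1,"translation":[0,0.02,0],"roll":0},
  {"grip":-1,"translation":[0,0,0],"roll":-3.3},
  {"grip":-1,"translation":[0,0,0],"roll":-4},
])

```text
t: 21.18
tool_pos: [576.6, 315.2, 145.2]
ee_rot: [-0.0, -0.066, 0.998, -0.0]
wrist_force: [-0.0, -1.6, -1.7]
gripper_width: 0.571
gripper_force: 30.0
```

Request:
drive_tool([
  {"grip":-1,"translation":[0,0,0],"roll":0},
  {"grip":-1,"translation":[0,0,0],"roll":0},
  {"grip":-1,"translation":[0,0,0],"roll":0},
  {"grip":-1,"translation":[0,0,0],"roll":0},
])

```text
t: 21.52
tool_pos: [577.7, 312.7, 145.7]
ee_rot: [-0.0, -0.063, 0.998, -0.0]
wrist_force: [0.4, -0.1, -1.2]
gripper_width: 0.568
gripper_force: 30.0
```

Request:
drive_tool([
  {"grip":-1,"translation":[0,0.002,0.015],"roll":0},
  {"grip":-1,"translation":[0,0,0.025],"roll":0},
  {"grip":-1,"translation":[0,0,0.025],"roll":0},
  {"grip":-1,"translation":[0,0,0.015],"roll":0},
  {"grip":-1,"translation":[0,0,0.005],"roll":0},
])

```text
t: 21.93
tool_pos: [575.7, 314.0, 57.8]
ee_rot: [-0.002, -0.063, 0.998, -0.001]
wrist_force: [0.3, -0.5, -2.5]
gripper_width: 0.568
gripper_force: 30.0
```

Request:
drive_tool([
  {"grip":-1,"translation":[0,0,0],"roll":0},
  {"grip":-1,"translation":[0,0,0],"roll":0},
  {"grip":-1,"translation":[0,0,0],"roll":0},
  {"grip":-1,"translation":[0,0,0],"roll":0},
])

```text
t: 22.27
tool_pos: [578.3, 315.7, 62.2]
ee_rot: [0.001, -0.063, 0.998, 0.001]
wrist_force: [-0.9, 0.3, -0.6]
gripper_width: 0.568
gripper_force: 30.0
```

```bash
python3 - <<'E'
from h import *
print(sense()["tool_pos"])
p,d=snapshot("scene"); cv2.imwrite("pics/s2.png",cv2.resize(p[250:430,290:500],None,fx=3,fy=3)[:,:,::-1])
E
```

```text
[578.30771085 315.68461017  62.15964028]
```

View pics/s2.png

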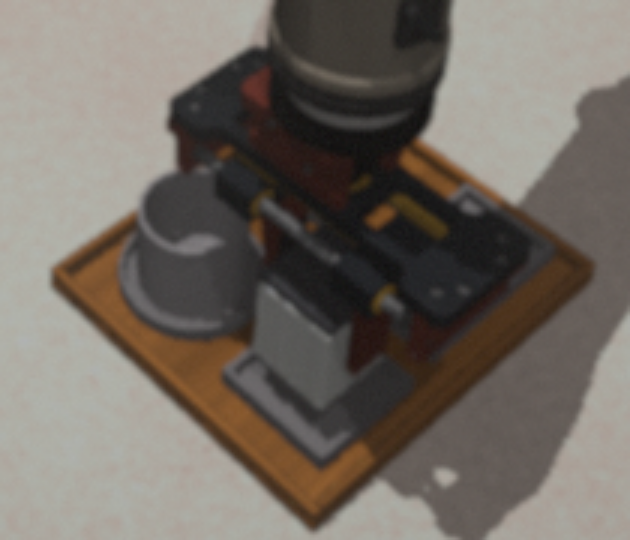

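The crop shows the tin at (305,340) held over the square holder, with the cup standing in the large holder at (195,250). I'll lower the tin.

Request:
drive_tool([
  {"grip":-1,"translation":[0,0,0.01],"roll":0},
  {"grip":-1,"translation":[0,0,0.008],"roll":0},
  {"grip":-1,"translation":[0,0,0.005],"roll":0},
  {"grip":-1,"translation":[0,0,0.001],"roll":0},
  {"grip":-1,"translation":[0,0,0],"roll":0},
])

```text
t: 22.73
tool_pos: [577.0, 315.0, 35.9]
ee_rot: [-0.001, -0.064, 0.998, -0.0]
wrist_force: [-0.8, 0.8, -2.6]
gripper_width: 0.568
gripper_force: 30.0
```

Request:
drive_tool([
  {"grip":-1,"translation":[0,0,0],"roll":0},
  {"grip":-1,"translation":[0,0,0],"roll":0},
  {"grip":-1,"translation":[0,0,0],"roll":0},
  {"grip":-1,"translation":[0,0,0],"roll":0},
])

```text
t: 23.07
tool_pos: [577.3, 315.2, 36.5]
ee_rot: [-0.0, -0.064, 0.998, -0.0]
wrist_force: [0.8, -0.2, -2.2]
gripper_width: 0.565
gripper_force: 30.0
```

Request:
drive_tool([
  {"grip":-1,"translation":[0,0,0.001],"roll":0},
  {"grip":-1,"translation":[0,0,0],"roll":0},
  {"grip":-1,"translation":[0,0,0],"roll":0},
])

```text
t: 23.32
tool_pos: [577.5, 315.3, 35.8]
ee_rot: [0.0, -0.064, 0.998, 0.0]
wrist_force: [-0.8, -0.2, 0.0]
gripper_width: 0.569
gripper_force: 30.0
```

Request:
drive_tool([
  {"grip":0.5,"translation":[0,0,0],"roll":0},
  {"grip":0.5,"translation":[0,0,0],"roll":0},
  {"grip":0.5,"translation":[0,0,0],"roll":0},
  {"grip":0.5,"translation":[0,0,0],"roll":0},
])

```text
t: 23.65
tool_pos: [577.4, 315.3, 35.7]
ee_rot: [0.0, -0.064, 0.998, 0.0]
wrist_force: [-0.0, 0.3, 1.0]
gripper_width: 0.752
gripper_force: 0.0
```

Request:
drive_tool([
  {"grip":0.5,"translation":[0,0,-0.01],"roll":0},
  {"grip":0.5,"translation":[0,0,-0.02],"roll":0},
  {"grip":0.5,"translation":[0,0,-0.03],"roll":0},
  {"grip":0.5,"translation":[0,0,-0.03],"roll":0},
  {"grip":0.5,"translation":[0,0,-0.03],"roll":0},
])

```text
t: 24.07
tool_pos: [577.3, 315.0, 157.6]
ee_rot: [0.0, -0.064, 0.998, -0.0]
wrist_force: [0.2, 0.6, 0.2]
gripper_width: 0.751
gripper_force: 0.0
```

Request:
drive_tool([
  {"grip":0.6,"translation":[0,0,0],"roll":3.3},
  {"grip":0.6,"translation":[0,0,0],"roll":4},
  {"grip":0.6,"translation":[-0.004,-0.03,0],"roll":0},
  {"grip":0.6,"translation":[-0.004,-0.035,0],"roll":0},
  {"grip":0.6,"translation":[-0.004,-0.035,0],"roll":0},
])

```text
t: 24.48
tool_pos: [589.3, 215.0, 156.5]
ee_rot: [0.0, -0.001, 1.0, 0.0]
wrist_force: [1.2, -1.0, 0.0]
gripper_width: 0.804
gripper_force: 0.0
```

Request:
drive_tool([
  {"grip":0.6,"translation":[-0.004,-0.035,0],"roll":0},
  {"grip":0.6,"translation":[-0.004,-0.035,0],"roll":0},
  {"grip":0.6,"translation":[-0.004,-0.035,0],"roll":0},
  {"grip":0.6,"translation":[-0.004,-0.035,0],"roll":0},
  {"grip":0.6,"translation":[-0.004,-0.035,0],"roll":0},
])

```text
t: 24.9
tool_pos: [609.4, 38.5, 156.7]
ee_rot: [0.0, 0.0, 1.0, 0.0]
wrist_force: [0.6, 0.1, 0.1]
gripper_width: 0.805
gripper_force: 0.0
```

Request:
drive_tool([
  {"grip":0.6,"translation":[-0.004,-0.035,0],"roll":0},
  {"grip":0.6,"translation":[-0.001,-0.03,0],"roll":0},
  {"grip":0.6,"translation":[0,-0.01,0.02],"roll":-3.3},
  {"grip":0.6,"translation":[0,0,0.02],"roll":-3.2},
  {"grip":0.6,"translation":[0,0,0.02],"roll":0},
])

```text
t: 25.32
tool_pos: [614.8, -36.6, 96.3]
ee_rot: [0.001, -0.057, 0.998, -0.0]
wrist_force: [0.3, 1.1, -1.1]
gripper_width: 0.794
gripper_force: 0.0
```

Request:
drive_tool([
  {"grip":0.6,"translation":[0,0,0],"roll":0},
  {"grip":0.6,"translation":[0,0,0],"roll":0},
  {"grip":0.6,"translation":[0,0,0],"roll":0},
  {"grip":0.6,"translation":[0,0,0],"roll":0},
])

```text
t: 25.65
tool_pos: [615.4, -34.6, 97.3]
ee_rot: [0.001, -0.057, 0.998, -0.0]
wrist_force: [0.5, -0.4, 0.0]
gripper_width: 0.804
gripper_force: 0.0
```

```bash
python3 - <<'E'
from h import *
c=cal("wrist"); p,d=snapshot("wrist"); X=cloud("wrist",d,c); print(sense()["tool_pos"])
m=(np.hypot(X[...,0]-614.6,X[...,1]+35.6)<30)&(X[...,2]>35)&(X[...,2]<46)&(d>0)
q=X[m]; print(len(q),q.mean(0),cv2.minEnclosingCircle(q[:,:2].astype(np.float32)))
m=(np.hypot(X[...,0]-660,X[...,1]+31)<30)&(X[...,2]>4)&(X[...,2]<14)&(d>0)
q=X[m]; print(len(q),cv2.minAreaRect(q[:,:2].astype(np.float32)) if len(q) else 0)
cv2.imwrite("pics/w2.png",p[:,:,::-1])
p,d=snapshot("top"); X=cloud("top",d); Z=X[...,2]
m=(np.hypot(X[...,0]-577,X[...,1]-315)<45)&(Z>73)&(Z<90); q=X[m]; print("tin",len(q),q.mean(0),cv2.minAreaRect(q[:,:2].astype(np.float32)))
E
```

```text
[615.32048614 -34.57185077  97.22636322]
1371 [613.23257674 -36.90473799  39.28534306] ((613.1814575195312, -36.65988540649414), 21.13535499572754)
775 ((654.112060546875, -32.2613639831543), (47.83320617675781, 11.682939529418945), 6.197554588317871)
tin 698 [578.54873065 314.00342851  79.5272374 ] ((578.8724365234375, 314.7997741699219), (50.14390182495117, 50.83993911743164), 6.752981185913086)
```

View pics/w2.png

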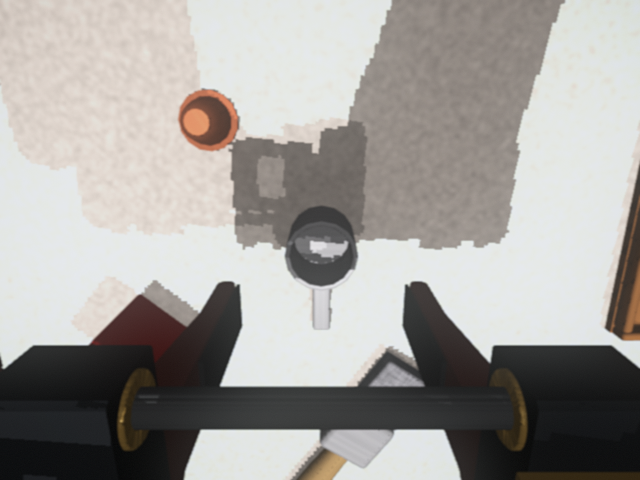

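The wrist view shows the scoop bowl at (320,250) midway between the fingers, with the handle at (321,310) pointing away. The red tin and the brush are clear. I'll descend and grip the bowl.

Request:
drive_tool([
  {"grip":0.6,"translation":[0.001,-0.0015,0.015],"roll":0},
  {"grip":0.6,"translation":[0,0,0.025],"roll":0},
  {"grip":0.6,"translation":[0,0,0.02],"roll":0},
  {"grip":0.6,"translation":[0,0,0.015],"roll":0},
  {"grip":0.6,"translation":[0,0,0.006],"roll":0},
])

```text
t: 26.17
tool_pos: [612.5, -36.1, 13.2]
ee_rot: [-0.001, -0.057, 0.998, 0.0]
wrist_force: [0.4, -0.4, 0.2]
gripper_width: 0.804
gripper_force: 0.0
```

Request:
drive_tool([
  {"grip":0.6,"translation":[0,0,0],"roll":0},
  {"grip":0.6,"translation":[0,0,0],"roll":0},
  {"grip":0.6,"translation":[0,0,0],"roll":0},
  {"grip":0.6,"translation":[0,0,0],"roll":0},
])

```text
t: 26.5
tool_pos: [614.4, -36.4, 16.0]
ee_rot: [0.001, -0.057, 0.998, -0.0]
wrist_force: [-0.8, 1.3, 0.8]
gripper_width: 0.801
gripper_force: 0.0
```

Request:
drive_tool([
  {"grip":0.6,"translation":[0,0,0.0025],"roll":0},
  {"grip":-1,"translation":[0,0,0],"roll":0},
  {"grip":-1,"translation":[0,0,0],"roll":0},
  {"grip":-1,"translation":[0,0,0],"roll":0},
  {"grip":-1,"translation":[0,0,0],"roll":0},
])

```text
t: 26.92
tool_pos: [613.5, -36.4, 12.2]
ee_rot: [0.0, -0.057, 0.998, 0.0]
wrist_force: [-0.3, 0.6, -1.2]
gripper_width: 0.541
gripper_force: 0.0
```

Request:
drive_tool([
  {"grip":-1,"translation":[0,0,0],"roll":0},
  {"grip":-1,"translation":[0,0,0],"roll":0},
  {"grip":-1,"translation":[0,0,0],"roll":0},
  {"grip":-1,"translation":[0,0,0],"roll":0},
])

```text
t: 27.25
tool_pos: [613.5, -36.3, 12.2]
ee_rot: [-0.0, -0.057, 0.998, 0.0]
wrist_force: [-0.6, -0.1, 0.3]
gripper_width: 0.483
gripper_force: 30.0
```

Request:
drive_tool([
  {"grip":-1,"translation":[0,0,-0.01],"roll":0},
  {"grip":-1,"translation":[0,0,-0.03],"roll":0},
  {"grip":-1,"translation":[0,0,-0.035],"roll":0},
  {"grip":-1,"translation":[0,0,-0.035],"roll":0},
  {"grip":-1,"translation":[0,0,-0.03],"roll":0},
])

```text
t: 27.67
tool_pos: [613.6, -36.7, 155.0]
ee_rot: [0.001, -0.056, 0.998, -0.0]
wrist_force: [1.1, 0.2, -0.9]
gripper_width: 0.479
gripper_force: 30.0
```

Request:
drive_tool([
  {"grip":-1,"translation":[0,0,0],"roll":3.3},
  {"grip":-1,"translation":[0,0,0],"roll":3.2},
  {"grip":-1,"translation":[0.01,0.02,0],"roll":0},
  {"grip":-1,"translation":[0.015,0.03,0],"roll":0},
  {"grip":-1,"translation":[0.015,0.03,0],"roll":0},
])

```text
t: 28.08
tool_pos: [573.1, 43.3, 152.9]
ee_rot: [0.0, 0.001, 1.0, -0.0]
wrist_force: [-0.7, 1.4, -0.4]
gripper_width: 0.48
gripper_force: 30.0
```

Request:
drive_tool([
  {"grip":-1,"translation":[0.015,0.03,0],"roll":0},
  {"grip":-1,"translation":[0.015,0.03,0],"roll":0},
  {"grip":-1,"translation":[0.015,0.03,0],"roll":0},
  {"grip":-1,"translation":[0.015,0.03,0],"roll":0},
  {"grip":-1,"translation":[0.015,0.03,0],"roll":0},
])

```text
t: 28.5
tool_pos: [497.6, 194.8, 152.9]
ee_rot: [0.0, 0.0, 1.0, 0.0]
wrist_force: [0.2, -0.2, -0.2]
gripper_width: 0.472
gripper_force: 30.0
```

Request:
drive_tool([
  {"grip":-1,"translation":[0.015,0.03,0],"roll":0},
  {"grip":-1,"translation":[0.015,0.03,0],"roll":0},
  {"grip":-1,"translation":[0.015,0.03,0],"roll":0},
  {"grip":-1,"translation":[0.01,0.014,0],"roll":0},
  {"grip":-1,"translation":[0,0,0],"roll":-3.6},
])

```text
t: 28.92
tool_pos: [440.5, 302.4, 152.7]
ee_rot: [-0.0, -0.035, 0.999, 0.001]
wrist_force: [-0.1, -0.6, -0.7]
gripper_width: 0.482
gripper_force: 30.0
```

Request:
drive_tool([
  {"grip":-1,"translation":[0,0,0],"roll":-4},
  {"grip":-1,"translation":[0,0,0],"roll":0},
  {"grip":-1,"translation":[0,0,0],"roll":0},
  {"grip":-1,"translation":[0,0,0],"roll":0},
  {"grip":-1,"translation":[0,0,0],"roll":0},
])

```text
t: 29.33
tool_pos: [443.7, 297.2, 152.3]
ee_rot: [0.0, -0.065, 0.998, 0.0]
wrist_force: [-0.3, 0.1, -0.7]
gripper_width: 0.482
gripper_force: 30.0
```

Request:
drive_tool([
  {"grip":-1,"translation":[0,0.001,0.015],"roll":0},
  {"grip":-1,"translation":[0,0,0.03],"roll":0},
  {"grip":-1,"translation":[0,0,0.03],"roll":0},
  {"grip":-1,"translation":[0,0,0.02],"roll":0},
  {"grip":-1,"translation":[0,0,0.01],"roll":0},
])

```text
t: 29.75
tool_pos: [442.2, 297.4, 44.7]
ee_rot: [-0.001, -0.066, 0.998, -0.001]
wrist_force: [0.4, -0.8, -1.0]
gripper_width: 0.479
gripper_force: 30.0
```

Request:
drive_tool([
  {"grip":-1,"translation":[0,0,0],"roll":0},
  {"grip":-1,"translation":[0,0,0],"roll":0},
  {"grip":-1,"translation":[0,0,0],"roll":0},
  {"grip":-1,"translation":[0,0,0],"roll":0},
])

```text
t: 30.08
tool_pos: [444.4, 299.3, 48.6]
ee_rot: [0.001, -0.066, 0.998, 0.001]
wrist_force: [-0.3, -0.4, 0.3]
gripper_width: 0.477
gripper_force: 30.0
```

```bash
python3 - <<'E'
from h import *
print(sense()["tool_pos"])
c=cal("wrist"); p,d=snapshot("wrist"); X=cloud("wrist",d,c)
cv2.imwrite("pics/w3.png",p[:,:,::-1])
E
```

```text
[444.38205158 299.31493848  48.59173777]
```

View pics/w3.png

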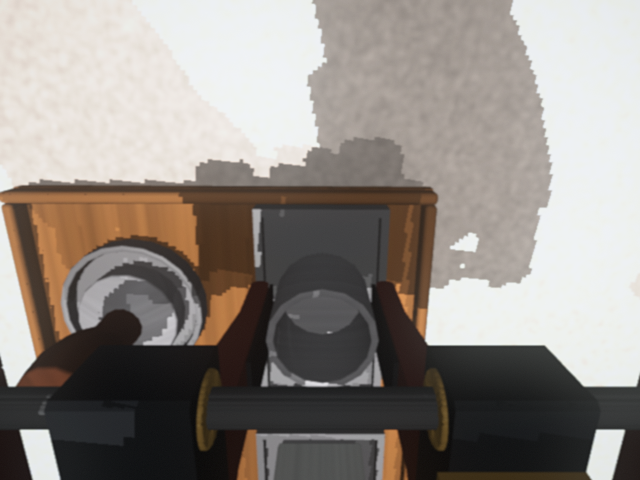

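The wrist view shows the scoop bowl at (322,340), centred across the oblong holder whose edges run from column 258 to 387. The tamper stands in its holder at (130,300). I'll lower the scoop.

Request:
drive_tool([
  {"grip":-1,"translation":[0,-0.001,0.01],"roll":0},
  {"grip":-1,"translation":[0,0,0.008],"roll":0},
  {"grip":-1,"translation":[0,0,0.005],"roll":0},
  {"grip":-1,"translation":[0,0,0.001],"roll":0},
  {"grip":-1,"translation":[0,0,0],"roll":0},
])

```text
t: 30.55
tool_pos: [443.1, 297.3, 22.5]
ee_rot: [-0.001, -0.066, 0.998, -0.0]
wrist_force: [-0.1, -0.2, -1.1]
gripper_width: 0.477
gripper_force: 30.0
```

Request:
drive_tool([
  {"grip":-1,"translation":[0,0,0],"roll":0},
  {"grip":-1,"translation":[0,0,0],"roll":0},
  {"grip":-1,"translation":[0,0,0],"roll":0},
  {"grip":-1,"translation":[0,0,0],"roll":0},
])

```text
t: 30.88
tool_pos: [443.6, 297.7, 23.2]
ee_rot: [0.0, -0.066, 0.998, 0.0]
wrist_force: [-0.3, -0.4, -1.2]
gripper_width: 0.484
gripper_force: 30.0
```

Request:
drive_tool([
  {"grip":-1,"translation":[0,0,0.001],"roll":0},
  {"grip":-1,"translation":[0,0,0],"roll":0},
  {"grip":-1,"translation":[0,0,0],"roll":0},
  {"grip":-1,"translation":[0,0,0],"roll":0},
])

```text
t: 31.22
tool_pos: [443.5, 297.6, 22.2]
ee_rot: [0.0, -0.066, 0.998, 0.0]
wrist_force: [-0.9, 0.4, -0.4]
gripper_width: 0.479
gripper_force: 30.0
```

Request:
drive_tool([
  {"grip":0.4,"translation":[0,0,0],"roll":0},
  {"grip":0.4,"translation":[0,0,0],"roll":0},
  {"grip":0.4,"translation":[0,0,0],"roll":0},
  {"grip":0.4,"translation":[0,0,0],"roll":0},
])

```text
t: 31.55
tool_pos: [443.5, 297.7, 22.2]
ee_rot: [-0.0, -0.066, 0.998, 0.0]
wrist_force: [0.2, 0.5, 0.0]
gripper_width: 0.694
gripper_force: 0.0
```

Request:
drive_tool([
  {"grip":0.4,"translation":[0,0,-0.01],"roll":0},
  {"grip":0.4,"translation":[0,0,-0.02],"roll":0},
  {"grip":0.4,"translation":[0,0,-0.03],"roll":0},
  {"grip":0.4,"translation":[0,0,-0.03],"roll":0},
  {"grip":0.4,"translation":[0,0,-0.04],"roll":0},
])

```text
t: 31.97
tool_pos: [442.4, 296.7, 152.8]
ee_rot: [-0.001, -0.066, 0.998, -0.001]
wrist_force: [0.1, 0.5, -0.1]
gripper_width: 0.698
gripper_force: 0.0
```

Request:
drive_tool([
  {"grip":0.4,"translation":[0,-0.02,-0.03],"roll":0},
  {"grip":0.4,"translation":[0,-0.035,-0.02],"roll":0},
  {"grip":0.4,"translation":[0,-0.035,0],"roll":0},
  {"grip":0.4,"translation":[0,-0.035,0],"roll":0},
  {"grip":0.4,"translation":[0,-0.035,0],"roll":0},
])

```text
t: 32.38
tool_pos: [464.8, 137.6, 203.6]
ee_rot: [0.001, -0.066, 0.998, 0.001]
wrist_force: [-0.0, -0.5, -0.4]
gripper_width: 0.698
gripper_force: 0.0
```

Request:
drive_tool([
  {"grip":0.4,"translation":[-0.01,-0.035,0],"roll":0},
  {"grip":0.4,"translation":[-0.01,-0.03,0],"roll":0},
  {"grip":0.4,"translation":[0,-0.02,0],"roll":0},
  {"grip":0.4,"translation":[0,0,0],"roll":0},
  {"grip":0.4,"translation":[0,0,0],"roll":0},
])

```text
t: 32.8
tool_pos: [495.7, 56.5, 202.7]
ee_rot: [0.0, -0.065, 0.998, 0.0]
wrist_force: [0.1, 0.6, 0.1]
gripper_width: 0.698
gripper_force: 0.0
```

```bash
python3 - <<'E'
from h import *
p,d=snapshot("top"); X=cloud("top",d); Z=X[...,2]
for n,(x,y,lo,hi) in dict(tamper=(478,204,70,95),cup=(590,218,64,76),tin=(577,315,73,90),bowl=(443,298,44,58),stamp=(634.7,-330.7,60,90),jug=(490,-330,54,66)).items():
    m=(np.hypot(X[...,0]-x,X[...,1]-y)<45)&(Z>lo)&(Z<hi); q=X[m]
    if len(q): print(n,len(q),q.mean(0).round(1),cv2.minEnclosingCircle(q[:,:2].astype(np.float32)))
a=cv2.resize(p[175:325,115:250],None,fx=3,fy=3); s,_=snapshot("scene"); b=cv2.resize(s[260:430,300:500],(400,450*340//340),fx=2,fy=2)[:450]
cv2.imwrite("pics/f.png",np.hstack([a,b])[:,:,::-1])
E
```

```text
tamper 219 [478.3 202.3  83.6] ((478.8940124511719, 203.82630920410156), 15.578045845031738)
cup 142 [591.7 225.4  69.2] ((590.8347778320312, 218.16661071777344), 32.186580657958984)
tin 696 [578.6 313.9  79.6] ((578.7794189453125, 314.4171447753906), 33.78771209716797)
bowl 124 [445.9 296.4  48.7] ((445.0984802246094, 296.5166015625), 21.12274932861328)
stamp 214 [ 634.1 -329.2   73.1] ((635.06396484375, -330.4566345214844), 15.433279037475586)
jug 203 [ 490.8 -337.5   58.6] ((490.197509765625, -331.8756103515625), 42.02336883544922)
```

View pics/f.png

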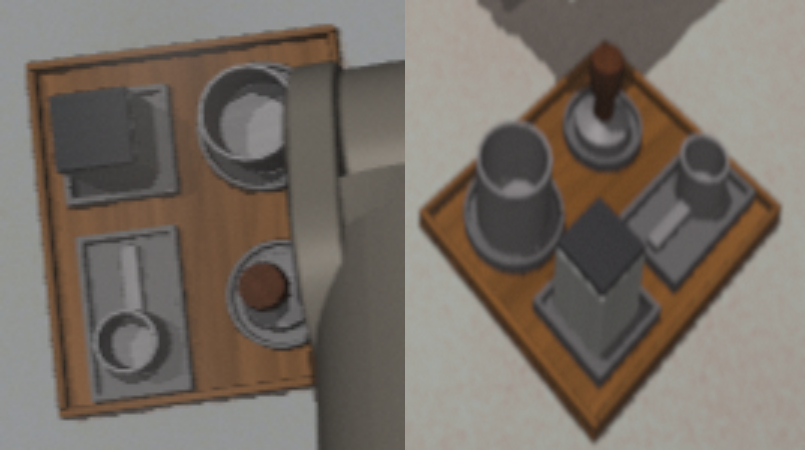

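The picture shows all four standing upright in their holders: tin at (95,130), cup at (245,110), scoop at (130,310) and tamper at (265,287). The stamp and jug haven't moved, and the arm is clear. I'll hand the job in.

```bash
python3 -c "
from cell import workorder; print(workorder.close_job())"
```

```text
the job is handed in; nothing more can be done
None
```

The job is handed in at about 33 s: the tamper, cup, tin and scoop stand upright in their holders, placed in that order, and the stamp, the jug and the red tins were left alone.

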